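Proof-load a glued test piece on the spring tester

ROBOT

A 6-joint arm with a two-finger parallel gripper is mounted at the origin on a cart in front of the work surface, level with it; the furniture and walls round the work are solid. World frame = base frame: x ahead of the robot, y to its left, z up, the work surface at z = 0. Lengths are in m, angles in rad, forces in N, time in s.
With the tool pointing down it reaches from about 0.35 to 0.95 m from the base axis. Payload 17.4 kg.
Tool frame: the origin (TCP) lies midway between the tips of the shut fingers; the grasp point (between the pads) lies 19 mm behind it; z points along the fingers, y is the line along which they close (so a half turn about z gives the same grasp; the last joint's range is limited). The gripper opens to 93 mm and grips with 3 to 60 N. Pads are 15 mm wide; open, the fingers measure 128 mm over their backs; the gripper's body (75 mm by 188 mm) begins 65 mm behind the grasp point.
Start: joints at [1.278, 0.116, 1.442, -0, 1.584, -0.038], TCP at [0.17, 0.653, 0.219] pointing down, gripper open.
Joint ranges: [-2.83, 2.83], [-0.83, 2.19], [0.07, 2.5], [-1.14, 4.28], [0.01, 3], [-2.97, 2.97]. Speed limits (rad/s): [1.89, 1.89, 2.22, 3.14, 3.14, 3.14].

INTERFACE

Orientations are given as a rotation vector (axis times angle).
In Python, from workcell import robot gives the robot as it stands.
- The arm moves only by the tool play_rows, never from a script. Its argument "series" is a list of rows, each a list of 3 entries, a list of its own where there are three numbers: the shift along the tool's x, y, z as a fraction of full scale, then the turn, a rotation vector about the tool's x, y, z as a fraction of full scale, then the opening, from 0 (shut) to 1 (fully open). In form: [[[dx, dy, dz], [wx, wy, wz], hand], ...]. A call has 1 to 12 rows; each row shifts and turns the commanded pose from where the row before left it, along the tool's axes as they then stand; what a row does not reach is not made up. Full scale, the value 1, is 25 mm for a shift and 90 degrees for a turn. A row lasts 1/8 s, in which the tool goes at most 62.5 mm and 10.7 degrees, less where a joint would pass 70% of its speed; a pose out of reach is approached as far as the arm can. A call with a number of a shift or a turn outside -1 to 1 is refused whole. A call with a gripper value outside its range is refused whole. The fingers move at their own pace and stop on an object; "force" is the grip in N (left out, the last holds). Time passes only in rows, so rows that do not move let the fingers close. It gives the time, the measured TCP pose, the force, the opening and the grip force at its end, in the units of the state.
- robot.get_state(): the state, without advancing time (a new reading comes with each control period).
- robot.grab_frame(name): name is "scene" or "top" or "wrist"; returns (picture, depth): 420x560x3 uint8, blue, green, red; 420x560 float32, m along the optical axis (not along the pixel's ray), 0 where there is no reading.
- robot.camera_model(name): a dict with "K" (3x3 intrinsics, pixels), "eye" and "attitude" of the camera in the world; the wrist camera has in their place "hand_eye" (4x4, takes a point from camera to tool coordinates, whose origin is the TCP and whose axes are the flange's). Camera axes: x right, y up, looking along -z (the intrinsics and any distortion apply to the point x, -y, -z); pixel columns grow to the right and rows downward; lengths in m; the calibration is good to about 2 mm. A picture is of the moment at which its call begins: read the wrist's pose just before it. camera_model takes no time and is no camera call.
- robot.finish_job(): hands the job in; it is judged then, once.
The state is a dict: "clock": time; "qpos": joint angles; "qd": joint speeds; "tau": joint torques, N m; "ee_pos": TCP position; "ee_rot": TCP orientation; "force": force on the tool from outside, world axes, zero at the start; "ft_torque": the same for the moment, N m; "opening": finger opening in m; "grip_force": force on a finger pad.
Only numpy, scipy, OpenCV 4.12 (cv2) and the standard library are available. Lean on these libraries where they do the work, as an engineer would, in place of code of your own. Each camera call takes 0.05 s, during which the arm holds its last target. There are 200 camera calls.

TASK

Check today's cement bond: hang the glued test piece by its eye over the upright peg of the spring tester so that it lies down on the slide, then take it by its free end and pull the spring-loaded slide straight out until the pointer on the scale lines up with the setting clip, never pulling far past the clip because an overload spoils the test. Finish holding it there, pointer at the clip, still gripping only the free end (beyond the glued lap, so that the bond takes the load) against the spring; do not let go. Leave the clip's setting and the other things on the bench alone.

Things in the scene. Friction and masses are not known exactly. Their poses are not given: they have to be found in the camera images.
- test_piece: Glued test piece, one rigid part, 80 g, 150 mm long: two stiff bars 32 mm wide, 9 mm thick, lapped and glued. Lower bar black, x = -35 to +75 mm, z = 0 to 9, with the eye. Upper bar brown, x = -75 to +15 mm, z = 9 to 18; its end x = -75 to -35 (the free end) sticks out past the lower bar, 9 mm clear of the bench when it lies flat. Origin: centre of the underside; x towards the eye, z up.
- eye (a point): Centre of the test piece's eye: a through hole 16 mm across in the black lower bar, 20 mm from its end; at half thickness, 4.5 mm above the test piece's underside, at x = +55 mm of it.
- free_end (a point): Gripping point on the test piece's brown free end, in the middle of its 32 mm width (grip across the width): 18 mm from the end, 13.5 mm above the test piece's underside, 112 mm from the eye.
- tester: Spring tester, grey fixture fixed on the bench, 320 mm long, 62 mm wide: a 50 mm high box with slotted top and white scale (a line each 5 mm, longer each 20) at x = +50 to +212 mm; before it an aluminium slide on two guide rods ending in a 38 mm high block at x = -108 mm. Origin: on the bench under the peg with the slide home. The slide is pulled along -x, away from the box; z up.
- peg (a point): Upright steel peg on the slide, 10 mm thick, 24 mm high, the top 9 mm tapered to 5. Origin: its foot, on the slide's flat top 50 mm above the bench; axes as the tester's. The top is a tongue 24 mm wide reaching 85 mm from the peg to -x: the test piece lies on it, free end beyond it towards -x. Fully down, the eye point is 4.5 mm above this origin.
- slide: The spring-loaded aluminium slide with its peg, pull rod and pointer. Origin: equals the tester's origin and axes when the slide is home (start); pulled out it moves along the tester's -x, at most 80 mm. A spring always pulls it home: about 3.6 N at home and 1.2 N more for each 10 mm (11.4 N at 65 mm).
- pointer (a point): Tip of the dark steel pointer, a 4 mm wide cross bar that sticks out of the slot and lies over the scale. It starts near the box's far end (x = +190 mm of the tester) and moves with the slide, towards the tester's -x.
- mark (a point): Tip of the tooth of the setting clip, a small brass clip with a knurled screw on the long side of the box (y = +30 mm of the tester); the 4 mm wide tooth points at the slot. Pointer and clip agree when bar and tooth are in one line across the scale. It stands 35 to 65 mm from the pointer's start, towards -x. Axes as the tester's; held by friction only.
- torn_half: Bystander: a single black bar 110 x 32 x 9 mm with an eye, the half of an earlier test piece (no brown bar on it), flat on the bench. Origin: centre of the underside.
- masking_tape: Bystander: roll of masking tape lying flat, 92 mm across, 24 mm high. Origin: centre of the underside.
- wax_tin: Bystander: flat round tin, 60 mm across, 25 mm high. Origin: centre of the underside.
- heel_block: Bystander: brown stacked heel block 48 x 26 x 28 mm. Origin: centre of the underside.

How it is judged:
On the way:
1. the test piece's eye is down over the peg while the slide is still home (pulled out less than 10 mm) (horizontal distance between eye and peg below 0.006 m and z of eye in the frame of peg between -0.002 and 0.01 m and x of peg in the frame of tester above -0.01 m), for 0.2 s.
At the end, for the whole second after the job is handed in: Eye over the peg (within 6 mm of its axis, at most 10 mm above its foot); pointer at rest within 4 mm of the clip's tooth; piece along the pull within 0.17 rad; fingers grip only its free end, past the lap (over 3 N); it bears on the slide (over 4 N), which the robot does not touch (horizontal distance between eye and peg below 0.006 m and z of eye in the frame of peg between -0.002 and 0.01 m and x of pointer in the frame of mark between -0.004 and 0.004 m and linear speed of slide below 0.01 m/s and angle between the x axis of test_piece and the x axis of tester, either way round below 0.17 rad and x of the grasp point in the frame of test_piece below -0.035 m and contact force between the fingers and test_piece above 3 N and contact force between test_piece and slide above 4 N and contact force between each of the arm, the fingers and slide below 1 N); the arm keeps its last pose, push and grip.
It fails at once if the slide is pulled more than 12 mm past the clip (overload) (x of pointer in the frame of mark below -0.012 m).
It fails at once if the setting clip is shifted (over 4 mm) (distance of mark from where it was at the start of the episode above 0.004 m).
It fails at once if a thing standing by (torn half, tape roll, wax tin, heel block) is pushed about (over 40 mm) (distance of any of torn_half, masking_tape, wax_tin, heel_block from where it was at the start of the episode above 0.04 m).
It also fails if it takes over 48 s, if anything falls off the work surface, if the arm or the gripper's body presses on something with over 40 N, if the wrist force passes 120 N, or if a joint passes its speed limit or range.

## Working session

There is one attempt and no reset: what is moved stays moved. The work goes in short steps, Python scripts to look and compute and a tool call to move; the robot and the scene stay as the last step left them, time stands still between calls to the robot, and variables do not carry over. Pictures are saved under pics/ and viewed, at most 10 in all, crops included, and the job is handed in when it is done.

Besides the shell and the picture viewer there is one more tool, called after "Request:" as name(argument=value, ...) on one line, values as JSON. play_rows: Moves the arm, as the interface text tells. Its arguments: {"type":"object","properties":{"series":{"type":"array","items":{"type":"array"}},"force":{"type":"number"}},"required":["series"]}

```bash
mkdir -p pics; ls; cat > h.py <<'E'
import numpy as np, cv2
from scipy.spatial.transform import Rotation as R
from workcell import robot
def cam(n,st=None):
    m=robot.camera_model(n);K=np.array(m["K"])
    if "hand_eye" in m:
        T=np.array(m["hand_eye"]);st=st or robot.get_state()
        Rt=R.from_rotvec(st["ee_rot"]).as_matrix()
        return K,Rt@T[:3,3]+np.array(st["ee_pos"]),Rt@T[:3,:3],m
    A=np.array(m["attitude"])
    A=R.from_rotvec(A).as_matrix() if A.shape==(3,) else A
    return K,np.array(m["eye"]),A[:3,:3],m
def ray(c,uv):
    K,e,A,_=c;u,v=uv
    return e,A@np.array([(u-K[0,2])/K[0,0],-(v-K[1,2])/K[1,1],-1])
def plane(c,uv,z):
    e,d=ray(c,uv);return e+d*(z-e[2])/d[2]
def cloud(c,D):
    K,e,A,_=c;v,u=np.mgrid[:D.shape[0],:D.shape[1]]
    p=np.stack([(u-K[0,2])/K[0,0]*D,-(v-K[1,2])/K[1,1]*D,-D],-1)
    return p@A.T+e
E
python3 - <<'E'
from h import *
for n in ["scene","top","wrist"]:
    st=robot.get_state();f,d=robot.grab_frame(n)
    cv2.imwrite(f"pics/{n}0.png",f);np.save(n+"0.npy",d)
    c=cam(n,st);print(n,c[3],c[1],-c[2][:,2])
print(st)
E
```

```text
pics
scene {'K': array([[498.84769674,   0.        , 280.76188804],
       [  0.        , 498.84769674, 210.71389082],
       [  0.        ,   0.        ,   1.        ]]), 'eye': array([-0.2710516 , -0.47036801,  0.49999332]), 'attitude': array([ 1.02983874, -0.6393462 , -0.98726929])} [-0.2710516  -0.47036801  0.49999332] [ 0.82185294  0.40238544 -0.40329108]
top {'K': array([[464.03158338,   0.        , 281.77540757],
       [  0.        , 464.03158338, 209.98657362],
       [  0.        ,   0.        ,   1.        ]]), 'eye': array([ 0.48985247, -0.02607175,  1.1031978 ]), 'attitude': array([ 0.04053883, -0.09547041, -1.58486463])} [ 0.48985247 -0.02607175  1.1031978 ] [ 0.08601538 -0.03550885 -0.99566082]
wrist {'K': array([[295.7934369 ,   0.        , 276.94986274],
       [  0.        , 295.7934369 , 209.03058146],
       [  0.        ,   0.        ,   1.        ]]), 'hand_eye': array([[-9.36601087e-04,  9.56247842e-01,  2.92556299e-01,
         8.20451319e-02],
       [ 9.99999534e-01,  9.64669284e-04,  4.83248157e-05,
        -4.59992235e-04],
       [-2.36009575e-04,  2.9255
[... 172 characters left out ...]
9] [ 0.28279915 -0.07469541 -0.9562663 ]
{'clock': 0.1, 'qpos': array([ 1.27822225e+00,  1.16413803e-01,  1.44220533e+00,  2.55886177e-05,
        1.58397359e+00, -3.77714228e-02]), 'qd': array([ 0.00138193, -0.00074152, -0.00166486, -0.0017488 ,  0.00182569,
       -0.00158469]), 'tau': array([ 3.69032845e-03, -7.22888231e+01, -6.23878741e+01,  7.82613899e-02,
        2.27517576e-02, -6.35056244e-05]), 'ee_pos': array([0.1700672 , 0.65303814, 0.21799106]), 'ee_rot': array([-3.99136570e-01, -3.11594292e+00,  1.54282194e-03]), 'force': array([-0.01992061,  0.68192973,  0.26041577]), 'ft_torque': array([ 0.05288919,  0.0198344 , -0.03336131]), 'grip_force': 0.0, 'opening': 0.09309095210006667}
```

View pics/top0.png

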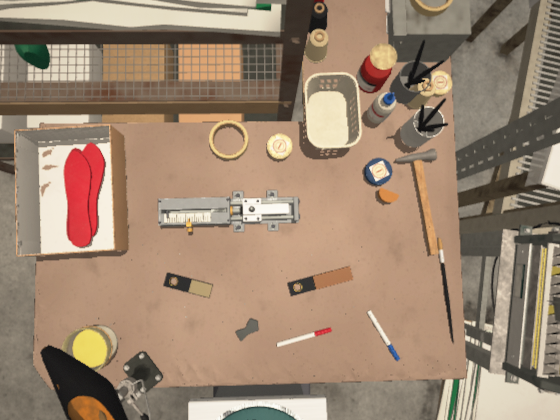

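View pics/scene0.png

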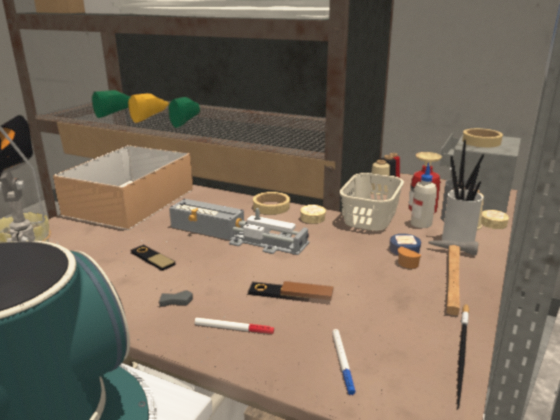

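The top view shows the test piece with its eye at about (297,288) and its brown end at about (350,271). The tester has its box at (160–230, 210), its peg near (252,209), and pulls to the right (world −y). The torn half is at (188,285). I'll enlarge a crop next.

```bash
python3 - <<'E'
from h import *
f=cv2.imread("pics/top0.png");d=np.load("top0.npy");c=cam("top")
a=cv2.resize(f[180:300,150:360],None,fx=3.8,fy=3.8,interpolation=cv2.INTER_CUBIC);cv2.imwrite("pics/topc.png",a)
P=cloud(c,d)
for uv in [(297,288),(340,273),(315,283),(188,285),(252,209),(276,209),(190,226),(200,230),(210,255),(180,204),(165,210),(296,210),(380,172)]:
    print(uv,P[uv[1],uv[0]].round(4))
hsv=cv2.cvtColor(f,cv2.COLOR_BGR2HSV)
print(hsv[273,340],hsv[260,340],hsv[288,297],hsv[285,308])
E
```

```text
(297, 288) [ 4.002e-01 -9.820e-02 -1.000e-04]
(340, 273) [ 0.4342 -0.1983  0.0166]
(315, 283) [ 0.4123 -0.1391  0.0178]
(188, 285) [0.4125 0.1561 0.0055]
(252, 209) [0.5821 0.0035 0.0711]
(276, 209) [ 0.5832 -0.0505  0.0513]
(190, 226) [0.5477 0.145  0.0454]
(200, 230) [5.403e-01 1.288e-01 3.000e-04]
(210, 255) [0.4811 0.1053 0.0017]
(180, 204) [0.5974 0.1663 0.0524]
(165, 210) [0.5878 0.2083 0.0132]
(296, 210) [ 0.5815 -0.097   0.0362]
(380, 172) [ 0.6704 -0.2992  0.023 ]
[ 12 135 177] [ 13  85 198] [ 13  85 194] [15 10 53]
```

View pics/topc.png

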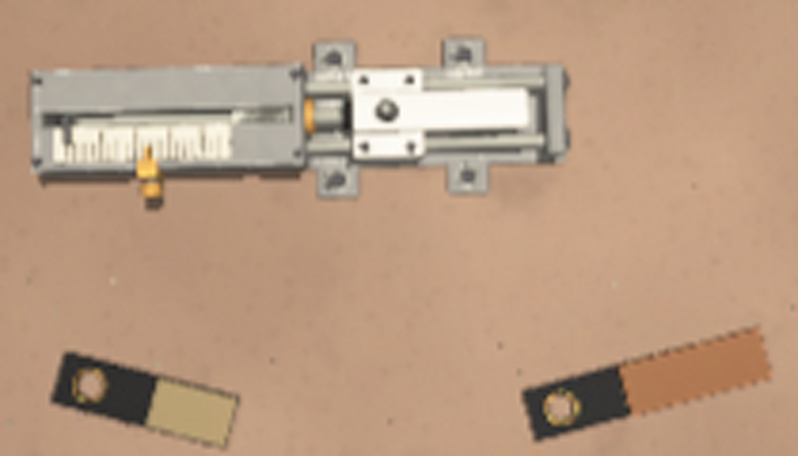

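The crop shows these positions, in full-image pixels: peg (252,209), pointer (167,214), clip tooth tip (189,219), eye (297,287), and brown bar from about (314,283) to (352,270). Next I'll measure them metrically.

```bash
python3 - <<'E'
from h import *
f=cv2.imread("pics/top0.png");c=cam("top")
U=8
crop=cv2.resize(f[180:310,150:370],None,fx=U,fy=U,interpolation=cv2.INTER_CUBIC)
def full(p): return (np.asarray(p,float)+.5)/U-.5+[150,180]
hsv=cv2.cvtColor(crop,cv2.COLOR_BGR2HSV)
H,S,V=cv2.split(hsv)
def big(m,x0,y0,x1,y1):
    k=np.zeros_like(m);k[(y0-180)*U:(y1-180)*U,(x0-150)*U:(x1-150)*U]=1
    m=(m*k).astype(np.uint8);cs,h=cv2.findContours(m,cv2.RETR_CCOMP,cv2.CHAIN_APPROX_NONE)
    i=max(range(len(cs)),key=lambda i:cv2.contourArea(cs[i]));return cs,h,i
def rect(ct,z):
    w=np.array([plane(c,full(p[0]),z)[:2] for p in ct],np.float32)
    return cv2.minAreaRect(w*1000)
cs,h,i=big(((S>112)&(V>110)&(V<240)).astype(np.uint8),305,262,360,295);print("brown",rect(cs[i],.018))
cs,h,i=big((V<110).astype(np.uint8),280,270,320,300);print("black",rect(cs[i],.009))
for j in range(len(cs)):
    if h[0][j][3]==i and cv2.contourArea(cs[j])>U*U*5:
        (e,r)=cv2.minEnclosingCircle(cs[j]);print("eye",full(e),r/U,plane(c,full(e),.0075))
cs,h,i=big((V<130).astype(np.uint8),245,200,258,216);e,r=cv2.minEnclosingCircle(cs[i]);print("peg",full(e),r/U,plane(c,full(e),.074),plane(c,full(e),.062))
for n,p,z in [("pointer",(167.4,214.2),.052),("tooth",(189,219),.052)]: print(n,plane(c,p,z))
# tester axis: top long white tongue + box
cs,h,i=big(((V>200)&(S<45)).astype(np.uint8),240,195,295,224);print("white",rect(cs[i],.05))
# scene view peg cross-check
d=np.load("top0.npy");P=cloud(c,d)
m=(P[...,2]>.044)&(P[...,2]<.058)&(P[...,0]>.53)&(P[...,0]<.64)&(P[...,1]>.045)&(P[...,1]<.22)
q=P[m][:,:2].astype(np.float32)*1000;print("box",cv2.minAreaRect(q),np.median(P[m][:,2]))
print(np.degrees(robot.get_state()["qpos"]))
E
```

```text
brown ((424.4455871582031, -180.1403350830078), (32.417659759521484, 90.94078063964844), 13.810502052307129)
black ((406.14251708984375, -107.78643798828125), (32.13816452026367, 62.193172454833984), 14.009448051452637)
eye [297.36506653 286.98627472] 5.011520862579346 [ 0.40313414 -0.09861377  0.0075    ]
peg [251.4017868 209.       ] 2.679014205932617 [0.58190086 0.00474111 0.074     ] [0.58297411 0.00510037 0.062     ]
pointer [0.57470156 0.19457101 0.052     ]
tooth [0.56315517 0.14618035 0.052     ]
white ((583.7489013671875, -24.77373504638672), (53.126129150390625, 113.85224914550781), 0.15267375111579895)
box ((576.1476440429688, 136.3004150390625), (75.21461486816406, 161.32579040527344), 1.1306742429733276) 0.049837502385854826
[ 7.32348504e+01  6.66707785e+00  8.26251280e+01  5.72329338e-04
  9.07573820e+01 -2.16768976e+00]
```

```bash
python3 - <<'E'
from h import *
for n in ["top","scene","wrist"]:
    P=cloud(cam(n),np.load(n+"0.npy"));d=np.load(n+"0.npy")>0
    m=d&(P[...,2]>.06)&(P[...,2]<1.0)
    g={}
    for p in P[m]:
        k=(int(np.floor(p[0]*10)),int(np.floor(p[1]*10)))
        if -1<=k[0]<=8 and -5<=k[1]<=8: g[k]=max(g.get(k,0),p[2])
    print(n); 
    for x in range(8,-2,-1): print(f"{x/10:5.1f}",' '.join(f"{g.get((x,y),0):5.2f}" for y in range(8,-6,-1)))
E
```

```text
top
  0.8  0.00  0.00  0.00  0.13  0.22  0.50  0.48  0.54  0.55  0.55  0.08  0.15  0.16  0.17
  0.7  0.00  0.00  0.00  0.11  0.11  0.11  0.00  0.00  0.55  0.55  0.08  0.10  0.19  0.16
  0.6  0.00  0.00  0.00  0.11  0.00  0.11  0.10  0.00  0.00  0.00  0.00  0.00  0.00  0.00
  0.5  0.00  0.00  0.00  0.11  0.11  0.11  0.11  0.06  0.07  0.00  0.00  0.00  0.00  0.00
  0.4  0.00  0.00  0.00  0.00  0.11  0.11  0.10  0.00  0.00  0.00  0.00  0.00  0.00  0.00
  0.3  0.00  0.00  0.00  0.00  0.10  0.30  0.28  0.00  0.00  0.00  0.00  0.00  0.00  0.34
  0.2  0.00  0.00  0.00  0.00  0.09  0.30  0.30  0.27  0.00  0.00  0.00  0.00  0.00  0.00
  0.1  0.00  0.00  0.00  0.00  0.00  0.25  0.25  0.00  0.00  0.00  0.00  0.00  0.00  0.00
  0.0  0.00  0.00  0.00  0.00  0.00  0.00  0.00  0.00  0.00  0.00  0.00  0.00  0.00  0.00
 -0.1  0.00  0.00  0.00  0.00  0.00  0.00  0.00  0.00  0.00  0.00  0.00  0.00  0.00  0.00
scene
  0.8  0.48  0.48  0.48  0.48  0.48  0.48  0.48  0.48  0.48  0.48  0.08  0.15  0.16  0.17
  0.7  0.00  0.00  0.00  0.11  0.11  0.11  0.00  0.00  0.00  0.46  0.08  0.10  0.19  0.17
  0.6  0.0
[... 915 characters left out ...]
0.00  0.00  0.00  0.00  0.00  0.00  0.00  0.00  0.00  0.00  0.00  0.00
  0.5  0.00  0.00  0.00  0.00  0.00  0.00  0.00  0.00  0.00  0.00  0.00  0.00  0.00  0.00
  0.4  0.00  0.00  0.00  0.00  0.00  0.00  0.00  0.00  0.00  0.00  0.00  0.00  0.00  0.00
  0.3  0.00  0.00  0.00  0.00  0.00  0.00  0.00  0.00  0.00  0.00  0.00  0.00  0.00  0.00
  0.2  0.00  0.00  0.00  0.00  0.00  0.00  0.00  0.00  0.00  0.00  0.00  0.00  0.00  0.00
  0.1  0.00  0.34  0.34  0.33  0.00  0.00  0.00  0.00  0.00  0.00  0.00  0.00  0.00  0.00
  0.0  0.00  0.00  0.00  0.00  0.00  0.00  0.00  0.00  0.00  0.00  0.00  0.00  0.00  0.00
 -0.1  0.00  0.00  0.00  0.00  0.00  0.00  0.00  0.00  0.00  0.00  0.00  0.00  0.00  0.00
```

View pics/wrist0.png

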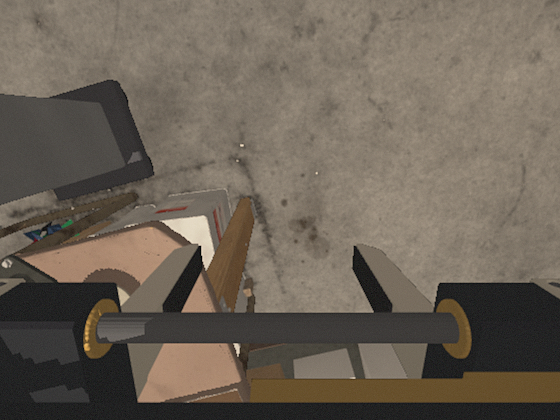

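The wrist camera shows only the open fingers over the floor beside the bench. A lamp about 0.30 m high stands at x 0.1–0.4, y 0.15–0.4, so I'll rise above it before crossing.

Request:
play_rows(series=[[[0,0,-1],[0,0,0.085],1],[[0,0,-1],[0,0,0.085],1],[[0,0,-1],[0,0,0.085],1],[[0,0,-1],[0,0,0.085],1],[[0,0,-1],[0,0,0.085],1],[[0,0,-1],[0,0,0.085],1],[[0,0,-1],[0,0,0.085],1],[[0,0,-1],[0,0,0.087],1]])

```text
clock: 1.15
ee_pos: [0.1701, 0.6531, 0.4192]
ee_rot: [1.939, 2.472, -0.001]
force: [0.4, -0.3, 0.0]
opening: 0.0929
grip_force: 0.0
```

Request:
play_rows(series=[[[-1,0.5,0],[0,0,0],1],[[-1,0.5,0],[0,0,0],1],[[-1,0.5,0],[0,0,0],1],[[-1,0.5,0],[0,0,0],1],[[-1,0.5,0],[0,0,0],1],[[-1,0.5,0],[0,0,0],1],[[-1,0.5,0],[0,0,0],1],[[-1,0.5,0],[0,0,0],1],[[-1,0.5,0],[0,0,0],1],[[-1,0.5,0],[0,0,0],1],[[-1,0.5,0],[0,0,0],1],[[-1,0.5,0],[0,0,0],1]])

```text
clock: 2.65
ee_pos: [0.389, 0.3969, 0.4182]
ee_rot: [-1.934, -2.476, 0.001]
force: [-0.6, -0.4, -0.5]
opening: 0.0932
grip_force: 0.0
```

Request:
play_rows(series=[[[-1,0,0],[0,0,0],1],[[-1,0,0],[0,0,0],1],[[-1,0,0],[0,0,0],1],[[-1,0,0],[0,0,0],1],[[-1,0,0],[0,0,0],1],[[-1,0,0],[0,0,0],1],[[-1,0,0],[0,0,0],1],[[-1,0,0],[0,0,0],1],[[-1,0,0],[0,0,0],1],[[-1,0,0],[0,0,0],1],[[-1,0,0],[0,0,0],1],[[-1,0,0],[0,0,0],1]])

```text
clock: 4.15
ee_pos: [0.4608, 0.106, 0.4182]
ee_rot: [-1.934, -2.476, 0.0]
force: [0.6, 0.2, -0.4]
opening: 0.0929
grip_force: 0.0
```

Request:
play_rows(series=[[[-1,-0.4,1],[0,0,0],1],[[-1,-0.4,1],[0,0,0],1],[[-1,-0.4,1],[0,0,0],1],[[-1,-0.4,1],[0,0,0],1],[[-1,-0.4,1],[0,0,0],1],[[-1,-0.4,1],[0,0,0],1],[[-1,-0.4,1],[0,0,0],1],[[-1,-0.4,1],[0,0,0],1],[[0,0,0],[0,0,0],1]])

```text
clock: 5.28
ee_pos: [0.4304, -0.1073, 0.2165]
ee_rot: [-1.935, -2.471, 0.002]
force: [-0.7, 1.0, 0.3]
opening: 0.093
grip_force: 0.0
```

Request:
play_rows(series=[[[-0.962,-0.234,0.965],[0,0,0],1],[[-0.962,-0.234,0.965],[0,0,0],1],[[-0.962,-0.234,0.965],[0,0,0],1],[[-0.962,-0.234,0.965],[0,0,0],1],[[0,0,0],[0,0,0],1],[[0,0,0],[0,0,0],1]])

```text
clock: 6.02
ee_pos: [0.4328, -0.2045, 0.1233]
ee_rot: [1.933, 2.475, 0.001]
force: [-0.2, 0.6, 0.7]
opening: 0.0928
grip_force: 0.0
```

```bash
python3 - <<'E'
from h import *
st=robot.get_state();f,d=robot.grab_frame("wrist");cv2.imwrite("pics/wrist1.png",f)
c=cam("wrist",st)
hsv=cv2.cvtColor(f,cv2.COLOR_BGR2HSV);H,S,V=cv2.split(hsv)
print(st["ee_pos"],st["ee_rot"])
P=cloud(c,d)
T=R.from_rotvec(st["ee_rot"])
m=(d>0)&(P[...,2]>.014)&(P[...,2]<.024)&(S>100)
m=cv2.morphologyEx(m.astype(np.uint8),cv2.MORPH_OPEN,np.ones((3,3)))
cs,_=cv2.findContours(m,cv2.RETR_EXTERNAL,cv2.CHAIN_APPROX_NONE);k=max(cs,key=cv2.contourArea)
w=np.array([T.inv().apply(plane(c,p[0],.018)-st["ee_pos"])[:2]*1000 for p in k],np.float32)
print(cv2.minAreaRect(w), np.median(P[m>0][:,2]))
E
```

```text
[ 0.43280408 -0.20453843  0.12328335] [1.93307525e+00 2.47529617e+00 6.35305031e-04]
((25.62093162536621, -1.5859870910644531), (88.96752166748047, 31.383548736572266), 0.09104330837726593) 0.018350033816909805
```

View pics/wrist1.png

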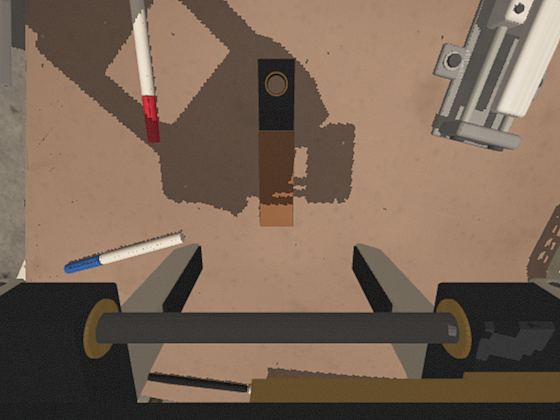

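The wrist view shows the piece straight ahead. The brown free end is at (276,225) and the eye at (277,84), aligned within 0.1°. The blue pen, at about (183,237), lies clear of the left finger. I'll descend now.

Request:
play_rows(series=[[[-0.08,-0.064,0.95],[0,0,0],1],[[0,0,0.95],[0,0,0],1],[[0,0,0.95],[0,0,0],1],[[0,0,0.95],[0,0,0],1],[[0,0,0.6],[0,0,0],1],[[0,0,0.35],[0,0,0],1],[[0,0,0],[0,0,0],1],[[0,0,0],[0,0,0],1]], force=45)

```text
clock: 7.08
ee_pos: [0.4319, -0.2075, 0.0042]
ee_rot: [1.933, 2.475, 0.0]
force: [-0.0, -0.8, -0.1]
opening: 0.0932
grip_force: 0.0
```

Request:
play_rows(series=[[[0,0,0],[0,0,0],0],[[0,0,0],[0,0,0],0],[[0,0,0],[0,0,0],0],[[0,0,0],[0,0,0],0],[[0,0,0],[0,0,0],0],[[0,0,0],[0,0,0],0],[[0,0,0],[0,0,0],0],[[0,0,0],[0,0,0],0]], force=45)

```text
clock: 8.07
ee_pos: [0.4314, -0.2073, 0.0034]
ee_rot: [1.934, 2.476, -0.0]
force: [0.3, -0.6, -1.2]
opening: 0.0316
grip_force: 45.0
```

Request:
play_rows(series=[[[0,0,-0.5],[0,0,0],0],[[0,0,-1],[0,0,0],0],[[0,0,-1],[0,0,0.078],0],[[0,0,-1],[0,0,0.078],0],[[0,0,-1],[0,0,0],0],[[0,0,0],[0,0,0],0],[[0,0,0],[0,0,0],0]])

```text
clock: 8.95
ee_pos: [0.4312, -0.2072, 0.1153]
ee_rot: [-2.221, -2.221, 0.0]
force: [0.5, 0.4, -1.6]
opening: 0.0311
grip_force: 45.0
```

Request:
play_rows(series=[[[0.5,0.8,0],[0,0,0],0],[[0.5,0.8,0],[0,0,0],0],[[0.5,0.8,0],[0,0,0],0],[[0.5,0.8,0],[0,0,0],0],[[0.5,0.8,0],[0,0,0],0],[[0.5,0.8,0],[0,0,0],0],[[0.5,0.8,0],[0,0,0],0],[[0.5,0.4,0],[0,0,0],0],[[0,0,0],[0,0,0],0],[[0,0,0],[0,0,0],0]])

```text
clock: 10.2
ee_pos: [0.5811, -0.1075, 0.1159]
ee_rot: [-2.222, -2.221, 0.0]
force: [0.3, -0.4, -1.7]
opening: 0.0313
grip_force: 45.0
```

```bash
python3 - <<'E'
from h import *
st=robot.get_state();f,d=robot.grab_frame("wrist")
g,e=robot.grab_frame("top");cv2.imwrite("pics/top2.png",g)
cv2.imwrite("pics/wrist2.png",np.vstack([f[:300]]));np.save("w2.npy",d)
cv2.imwrite("pics/both2.png",cv2.resize(np.hstack([f[:420,100:460],cv2.resize(g[175:280,220:310],(360,420),interpolation=cv2.INTER_CUBIC)]),None,fx=1,fy=1))
print(st["ee_pos"],st["ee_rot"],st["force"],st["opening"])
E
```

```text
[ 0.58112981 -0.1075301   0.11588757] [-2.22170085e+00 -2.22110578e+00  4.01292419e-04] [ 0.25694817 -0.41668079 -1.72504615] 0.03125828983003006
```

View pics/both2.png

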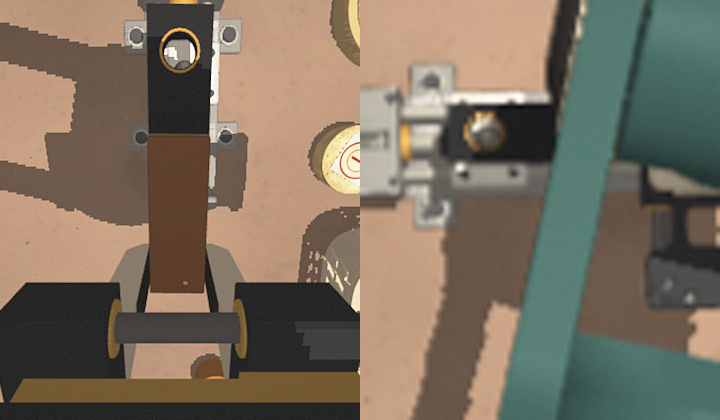

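The left panel (wrist) shows the eye ring at wrist pixel (280,50), with the slide below it. The right panel (top) shows the eye ring near (251,208), with the peg visible through it. I'll measure both.

```bash
python3 - <<'E'
from h import *
st=robot.get_state();d=np.load("w2.npy");f=cv2.imread("pics/wrist2.png");g=cv2.imread("pics/top2.png")
cw=cam("wrist",st);ct=cam("top");P=cloud(cw,d)
m=(d>0)&(P[...,2]>.09)&(P[...,1]>-.09)&(abs(P[...,0]-.58)<.03)&(P[...,1]<.04)
q=P[m];lo=q[q[:,1]>-.02];hi=q[q[:,1]<-.05]
for a in(lo,hi):
    A=np.c_[a[:,1],np.ones(len(a))];s=np.linalg.lstsq(A,a[:,2],rcond=None)[0];print("n",len(a),"slope",s,"x range",np.percentile(a[:,0],[1,99]), "ymax",a[:,1].max())
zt=np.median(lo[(abs(lo[:,1]-.005)<.015)][:,2]);print("ztop",zt)
def ring(im,x0,y0,x1,y1,s):
    a=cv2.resize(im[y0:y1,x0:x1],None,fx=s,fy=s,interpolation=cv2.INTER_CUBIC)
    h=cv2.cvtColor(a,cv2.COLOR_BGR2HSV);m=((h[...,0]>10)&(h[...,0]<32)&(h[...,1]>120)&(h[...,2]>70)).astype(np.uint8)
    p=cv2.findNonZero(m);(e,r)=cv2.minEnclosingCircle(p);b=cv2.boundingRect(p);return np.array([b[0]+b[2]/2,b[1]+b[3]/2])/s-.5+[x0,y0],np.array(b[2:])/s
e,b=ring(f,245,15,315,85,6);print("wrist",e,b,plane(cw,e,zt))
e,b=ring(g,243,199,259,216,8);print("top",e,b,plane(ct,e,zt))
E
```

```text
n 5883 slope [-0.00896944  0.12124191] x range [0.56592386 0.59735268] ymax 0.025561459199772353
n 30806 slope [-2.65823117e+00  5.57885592e-04] x range [0.55054333 0.60943812] ymax -0.050076494095564375
ztop 0.12130405236878247
wrist [279.41666667  49.83333333] [41.5 46. ] [0.58192893 0.00568455 0.12130405]
top [249.75  207.375] [8.5  9.75] [0.5811787  0.00678402 0.12130405]
```

Request:
play_rows(series=[[[0,0.04,0.5],[0,0,0],0],[[0,0,0.6],[0,0,0],0],[[0,0,0.4],[0,0,0],0],[[0,0,0.2],[0,0,0],0],[[0,0,0],[0,0,0],0],[[0,0,0],[0,0,0],0]])

```text
clock: 11.05
ee_pos: [0.5827, -0.1074, 0.0738]
ee_rot: [2.221, 2.221, 0.0]
force: [0.7, 1.1, -0.3]
opening: 0.0312
grip_force: 45.0
```

```bash
python3 - <<'E'
from h import *
st=robot.get_state();f,d=robot.grab_frame("wrist")
cv2.imwrite("pics/w3.png",cv2.resize(f[0:110,210:350],None,fx=5,fy=5,interpolation=cv2.INTER_CUBIC))
print(st["ee_pos"],st["force"],st["ft_torque"])
E
```

```text
[ 0.58267687 -0.10741334  0.07380994] [ 0.70129608  1.12199274 -0.31329148] [-0.11240049  0.0292893   0.0458215 ]
```

View pics/w3.png

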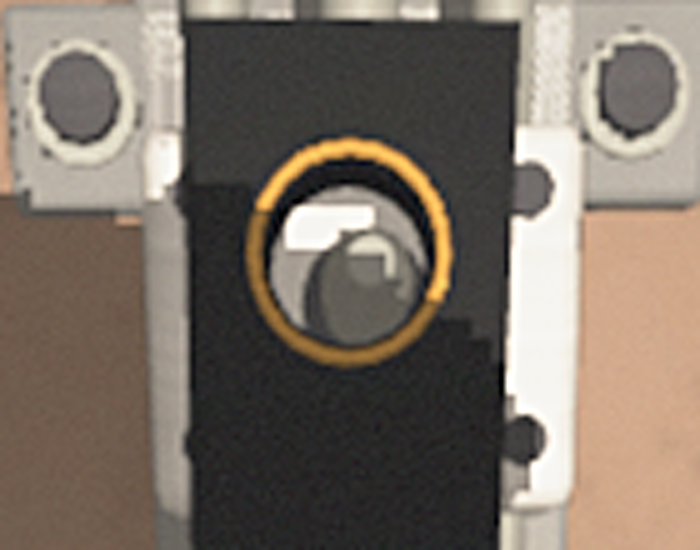

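In this crop the peg is inside the ring. Its tip is at crop (372,253) against a ring centre of (350,252), about 1.5 mm towards tool +y. I'll correct that and lower.

Request:
play_rows(series=[[[0.02,0.06,0],[0,0,0],0],[[0,0,0.2],[0,0,0],0],[[0,0,0.2],[0,0,0],0],[[0,0,0.2],[0,0,0],0],[[0,0,0],[0,0,0],0]])

```text
clock: 11.72
ee_pos: [0.5837, -0.1068, 0.0577]
ee_rot: [-2.221, -2.221, 0.001]
force: [-0.3, 0.1, -0.6]
opening: 0.0315
grip_force: 45.0
```

Request:
play_rows(series=[[[0,0,0.1],[0,0,0],0],[[0,0,0.04],[0,0,0],0],[[0,0,0],[0,0,0],0],[[0,0,0],[0,0,0],0],[[0,0,0],[0,0,0],0]])

```text
clock: 12.35
ee_pos: [0.584, -0.1069, 0.055]
ee_rot: [2.222, 2.221, 0.0]
force: [-0.8, 0.6, -1.1]
opening: 0.0314
grip_force: 45.0
```

```bash
python3 - <<'E'
from h import *
st=robot.get_state();f,d=robot.grab_frame("wrist");g,_=robot.grab_frame("top")
w=cv2.resize(f[0:110,210:350],None,fx=3,fy=3,interpolation=cv2.INTER_CUBIC)
t=cv2.resize(g[195:235,150:260],(420,153),interpolation=cv2.INTER_CUBIC)
o=np.zeros((500,420,3),np.uint8);o[:330]=w;o[340:493]=t
cv2.imwrite("pics/w4.png",o);cv2.imwrite("pics/top4.png",g)
P=cloud(cam("wrist",st),d);m=(d>0)&(abs(P[...,0]-.583)<.012)&(P[...,1]>-.03)&(P[...,1]<-.01)
print(st["ee_pos"],st["force"],"black top z",np.median(P[m][:,2]))
E
```

```text
[ 0.58399317 -0.10688775  0.05496307] [-0.76409673  0.57686244 -1.11042172] black top z 0.06037324996019777
```

View pics/w4.png

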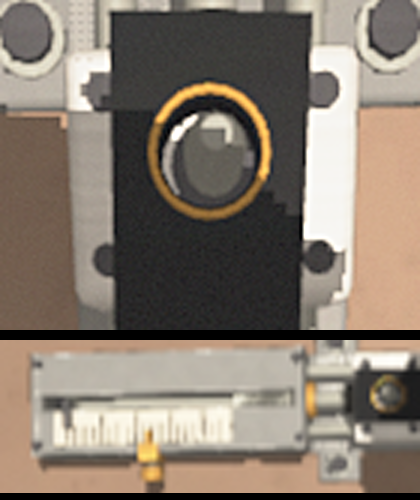

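The wrist view shows the peg inside the eye with the piece nearly flat. The top view shows the pointer at crop (66,407) and the tooth at (148,430). The slide is home, so I'll lower 1 mm and start the pull.

Request:
play_rows(series=[[[0,0.02,0.04],[0,0,0],0],[[0,0,0],[0,0,0],0],[[0,0,0],[0,0,0],0],[[-0.2,0,0],[0,0,0],0],[[-0.2,0,0],[0,0,0],0],[[-0.2,0,0],[0,0,0],0],[[-0.2,0,0],[0,0,0],0],[[-0.2,0,0],[0,0,0],0],[[-0.2,0,0],[0,0,0],0],[[-0.2,0,0],[0,0,0],0],[[-0.2,0,0],[0,0,0],0],[[0,0,0],[0,0,0],0]], force=50)

```text
clock: 13.95
ee_pos: [0.5845, -0.1468, 0.0538]
ee_rot: [-2.222, -2.22, -0.001]
force: [1.0, 7.2, -1.1]
opening: 0.0312
grip_force: 50.0
```

```bash
cat > m.py <<'E'
from h import *
import sys
st=robot.get_state();g,_=robot.grab_frame("top");c=cam("top")
cv2.imwrite(f"pics/t_{sys.argv[1]}.png",g)
U=8;x0,y0=155,208
a=cv2.resize(g[y0:226,x0:225],None,fx=U,fy=U,interpolation=cv2.INTER_CUBIC)
h=cv2.cvtColor(a,cv2.COLOR_BGR2HSV);H,S,V=[q.astype(int) for q in cv2.split(h)]
br=(H>10)&(H<30)&(S>130)&(V>120)
ys,xs=np.nonzero(br);t=ys<ys.min()+2*U;tx=(xs[t].mean()+.5)/U-.5+x0;ty=(ys.min())/U+y0
# pointer: dark columns over the rows between slot and scale
G=cv2.cvtColor(a,cv2.COLOR_BGR2GRAY).astype(float)
r0,r1=int((214.5-y0)*U),int((217.5-y0)*U)
p=np.maximum(0,110-G[r0:r1]).sum(0);px=((p*np.arange(len(p))).sum()/p.sum()+.5)/U-.5+x0
A,B=plane(c,(px,215.5),.052),plane(c,(tx,ty+1),.052)
print("pointer px",px,"tooth",tx,ty,"A-B mm",(A-B)*1000,"dark cols",np.nonzero(p>p.max()/3)[0][[0,-1]]/U+x0)
print(st["ee_pos"],st["force"],st["opening"])
cv2.imwrite(f"pics/tc_{sys.argv[1]}.png",cv2.resize(g[195:235,150:310],(800,200),interpolation=cv2.INTER_CUBIC))
E
python3 m.py 1
```

```text
m.py:13: RuntimeWarning: invalid value encountered in scalar divide
  p=np.maximum(0,110-G[r0:r1]).sum(0);px=((p*np.arange(len(p))).sum()/p.sum()+.5)/U-.5+x0
Traceback (most recent call last):
  File "m.py", line 15, in <module>
    print("pointer px",px,"tooth",tx,ty,"A-B mm",(A-B)*1000,"dark cols",np.nonzero(p>p.max()/3)[0][[0,-1]]/U+x0)
                                                                        ~~~~~~~~~~~~~~~~~~~~~~~~~~^^^^^^^^
IndexError: index 0 is out of bounds for axis 0 with size 0
```

```bash
python3 - <<'E'
import cv2,numpy as np
for n in ["top0","top4","t_1"]:
    g=cv2.cvtColor(cv2.imread(f"pics/{n}.png"),cv2.COLOR_BGR2GRAY);print(n,list(range(162,198)))
    for y in range(207,222):print(y,' '.join(f"{v:3d}" for v in g[y,162:198]))
E
```

```text
top0 [162, 163, 164, 165, 166, 167, 168, 169, 170, 171, 172, 173, 174, 175, 176, 177, 178, 179, 180, 181, 182, 183, 184, 185, 186, 187, 188, 189, 190, 191, 192, 193, 194, 195, 196, 197]
207 172 172 173 173 173 174 174 174 174 174 175 174 175 174 175 175 174 174 175 174 174 174 174 175 178 177 177 176 176 175 175 176 175 176 174 175
208 173 172 172 176 179 180 180 180 180 179 178 179 179 179 185 186 184 182 181 179 166 159 158 157 157 156 154 153 152 147 142 141 140 137 135 136
209 136 136 133 139 143 143 145 146 144 141 138 137 140 140 148 149 145 145 142 140 124 116 116 114 112 110 108 106 104  98  95  93  91  87  85  85
210  78  76  72  67  78  99  93  97  91  86  83  80  83  85  85  86  85  96 134 145 145 148 148 148 148 148 149 150 151 151 154 155 156 156 156 157
211  80  76  70  63  95 104  78  98 133 158 164 164 164 165 166 165 165 170 191 198 197 198 197 197 197 197 197 198 195 195 195 195 194 194 193 193
212  84  82  73  61  93  98  86 113 154 184 192 191 192 191 192 190 180 176 176 180 181 181 180 183 176 173 172 182 188 189 188 187 187 187 188 199
213 126 128 144 148 116 10
[... 5416 characters left out ...]
 237 232 243 229 241 190 234 239 243 228 241 221 138 218 192 236 229 241 219 239 229 219 242 203 237 219 240
218 181 181 237 245 245 200 235 200 235 227 213 240 196 235 200 235 228 241 228 241 239 196 237 202 237 221 227 173 233 229 219 242 204 237 204 237
219 180 181 237 245 245 200 235 200 235 227 214 240 197 235 201 236 228 241 228 241 246 229 241 188 235 212 199 130 231 230 218 242 204 237 204 237
220 180 181 237 245 245 200 235 200 235 227 215 240 200 236 201 236 228 241 228 241 246 228 241 173 233 211 194 133 231 229 218 242 203 237 204 238
221 180 181 237 245 245 217 238 200 235 227 215 240 217 230 197 227 214 231 226 238 243 212 220 161 218 197 189 153 226 219 204 215 175 205 176 220
```

```bash
python3 - <<'E'
import cv2,numpy as np
g=cv2.imread("pics/t_1.png").astype(int);d=(g[...,2]-g[...,0])
print(list(range(182,197)))
for y in range(214,230):print(y,' '.join(f"{v:4d}" for v in d[y,182:197]))
d=d.clip(30)-30
for y in range(217,224):
    w=d[y,184:194];print(y,(w*np.arange(184,194)).sum()/max(w.sum(),1))
for y in range(213,218):print(y,' '.join(f"{v:4d}" for v in (g[y,178:190,2]-g[y,178:190,0])))
E
```

```text
[182, 183, 184, 185, 186, 187, 188, 189, 190, 191, 192, 193, 194, 195, 196]
214   32   11   33   35   25   20   21   20   20   20   19   19   35   24   19
215   32   10   33   31   26   20   20   20   19   19   19   19   37   26   19
216   34   14   33   32   25   24   22   25   21   25   26   22   38   26   24
217   32   20   34   33   25   31   23   34   24   31   33   24   38   27   34
218   25   36   25   37   26   38   62   58   29   31   33   23   37   25   37
219   21   31   23   34   26   49  123  102   31   30   34   24   37   26   37
220   20   30   23   30   28   48  123   99   32   30   34   23   37   26   36
221   22   34   33   27   51   65  127  111   60   43   35   36   29   37   30
222   26   23   23   21  102  122  141  140  117   69   25   19   18   19   18
223   17   18   19   22  124  145  145  145  145   81   18   16   16   16   16
224   14   15   16   19  130  142  142  141  142   95   21   13   11   11    9
225   10   11   14   17  138  138  138  138  140  108   58   28   16   16   16
226   23   23   26   26  109  131  131  116  109   79   65   39   29   30   29
227   32   32   48   52   52   47   47   49   51   52   49   50   54   52   53
228   53   52   61   65   64   85  104  112  116  108   69   61   66   66   65
229   64   64   65   64   63  110  139  145  144  138   85   62   65   64   64
217 187.5625
218 188.1772151898734
219 188.30569948186528
220 188.38172043010752
221 188.48453608247422
222 188.32289628180038
223 188.32231404958677
213   32   32   37   38   24    8   26   30   35   33   33   32
214   21   22   21   20   32   11   33   35   25   20   21   20
215   20   21   21   20   32   10   33   31   26   20   20   20
216   21   20   25   22   34   14   33   32   25   24   22   25
217   26   22   31   23   32   20   34   33   25   31   23   34
```

```bash
python3 - <<'E'
import cv2
g=cv2.imread("pics/t_1.png");cv2.imwrite("pics/tc_1.png",cv2.resize(g[203:232,158:208],None,fx=15,fy=15,interpolation=cv2.INTER_NEAREST))
E
```

```text
(no output)
```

View pics/tc_1.png

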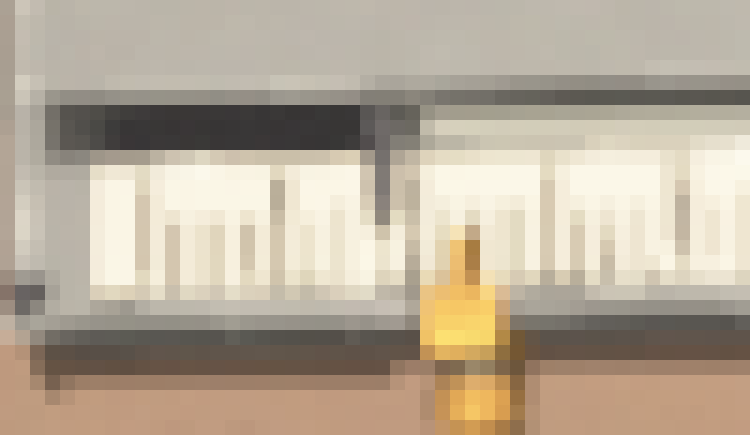

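The crop shows the pointer at column 183.1 and the tooth at 188.35. At 2.22 mm per pixel (scale ticks), about 11.6 mm remains. I'll pull 9.5 mm and check again.

Request:
play_rows(series=[[[-0.1,0,0],[0,0,0],0],[[-0.1,0,0],[0,0,0],0],[[-0.1,0,0],[0,0,0],0],[[-0.08,0,0],[0,0,0],0],[[0,0,0],[0,0,0],0],[[0,0,0],[0,0,0],0]])

```text
clock: 14.75
ee_pos: [0.5845, -0.1559, 0.0538]
ee_rot: [-2.221, -2.22, -0.002]
force: [0.6, 9.4, -1.1]
opening: 0.0313
grip_force: 50.0
```

```bash
cat > m2.py <<'E'
from h import *
import sys
st=robot.get_state();g,_=robot.grab_frame("top");cv2.imwrite(f"pics/t_{sys.argv[1]}.png",g)
G=cv2.cvtColor(g,cv2.COLOR_BGR2GRAY).astype(int);B=cv2.cvtColor(cv2.imread("pics/top4.png"),cv2.COLOR_BGR2GRAY).astype(int)
w=(B-G)[214:217,175:200].clip(8).sum(0)-24;x=np.arange(175,200);print(w,"pointer",(w*x).sum()/w.sum())
d=(g.astype(int)[...,2]-g.astype(int)[...,0])
for y in (219,220):
    q=d[y,185:193].clip(35)-35;print(y,d[y,184:193],(q*np.arange(185,193)).sum()/q.sum())
print(st["ee_pos"],st["ee_rot"],st["force"],st["opening"],st["grip_force"])
E
python3 m2.py 2
```

```text
[  0   0   0   0   0   0   0   0   0   0   0 210 333 323  16   0   0   0
   0   0   0   0   0   0   0] pointer 187.1643990929705
219 [ 23  34  26  48 124 103  31  30  34] 188.3235294117647
220 [ 23  31  28  49 123  99  31  30  35] 188.3012048192771
[ 0.58449564 -0.15590684  0.05376212] [-2.22121796e+00 -2.22019330e+00 -1.71944980e-03] [ 0.57401899  9.4096043  -1.1383352 ] 0.031264910467055276 50.015371441841125
```

Request:
play_rows(series=[[[-0.05,0,0],[0,0,0],0],[[-0.05,0,0],[0,0,0],0],[[0,0,0],[0,0,0],0],[[0,0,0],[0,0,0],0],[[0,0,0],[0,0,0],0]])

```text
clock: 15.42
ee_pos: [0.5845, -0.1583, 0.0537]
ee_rot: [-2.221, -2.22, -0.002]
force: [1.0, 9.3, -1.7]
opening: 0.0316
grip_force: 50.0
```

```bash
python3 m2.py 3; python3 - <<'E'
from h import *
f,d=robot.grab_frame("wrist");g=cv2.imread("pics/t_3.png")
o=np.zeros((560,780,3),np.uint8);o[:280,:]=cv2.resize(g[203:231,158:236],(780,280),interpolation=cv2.INTER_NEAREST)
o[285:560,:367]=cv2.resize(f[:420],(367,275));o[285:560,380:730]=cv2.resize(f[0:110,210:350],(350,275),interpolation=cv2.INTER_CUBIC)
cv2.imwrite("pics/fin.png",o)
E
```

```text
[  0   0   0   0   0   0   0   0   0   0   0   0  87 321 409  14   0   0
   0   0   0   0   0   0   0] pointer 188.42117930204572
219 [ 23  33  27  49 124 101  31  30  34] 188.30769230769232
220 [ 23  30  28  48 123  99  32  30  35] 188.3090909090909
[ 0.58450169 -0.15832001  0.05374623] [-2.22111489e+00 -2.22024558e+00 -1.81554829e-03] [ 0.9571234   9.28655682 -1.69674864] 0.031605175631790064 50.0189334154129
```

View pics/fin.png

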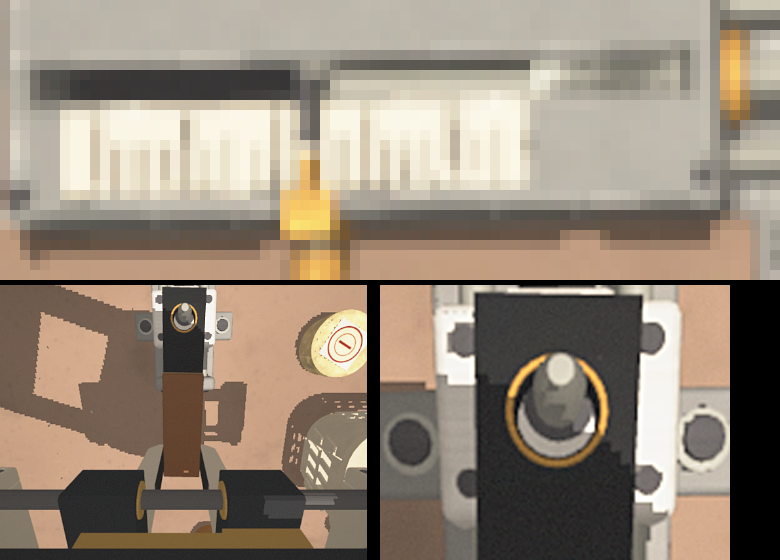

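The pointer column (188.4) lines up with the tooth (188.3). The eye is seated over the peg, the grip is on the brown free end, and the tool reads about 9.3 N along the pull. I'll hand it in.

```bash
python3 -c "
from workcell import robot;print(robot.finish_job())"
```

```text
the job is handed in; nothing more can be done
None
```

The job is handed in at about 15.5 s: the eye is seated on the peg, and the free end is held at 50 N grip against about 9.3 N of spring pull. In the last picture the pointer lined up with the clip's tooth to about 0.1 pixel (roughly 0.3 mm); the verdict was not returned.

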